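# Free the bottle lift's pawl and let the bottle down

## Task

Take the release rod from its rest, slip its end under the lip of the pawl on the bottle lift and lift gently, just enough to free the catch; hold it free with the rod until the platform with the bottle has sunk by itself all the way down, then draw the rod out and lay it back in its rest the way it lay. Touch the lift with nothing but the rod, never force the pawl against its end stop, keep the bottle standing and leave the other things where they are.

Things in the scene. Friction and masses are not known exactly. Their poses are not given: they have to be found in the camera images.
- lift: Bottle lift fixed to the desk, 300 mm high. Origin: underside of its grey base plate (12 mm thick; x -85 to 65 mm, y -145 to 55 mm); x points from the robot's side to the back, y left, z up. Aluminium column at x 15 to 41 mm, y = 0; a toothed steel rack with the platform runs on its front, the platform on the right. The pawl hangs in front of the rack. In front of and under its tail all is free. Teeth 15 mm apart.
- pawl_pin (a point): Pin of the pawl: lift x -10, y 0, z 190 mm, between two dark cheeks (z 173 to 207 mm). Axes as the lift's. The dark steel pawl is a bell crank: a hook hangs down from the pin (its front face at lift x -20 mm), its nose under a rack tooth; its tail, 72 mm long and 18 wide, points to -x, level when engaged, underside at z 186 mm. Raising the tail turns the nose out of the teeth.
- pawl_tail (a point): Middle of the tail's underside, 67 mm in front of the pin, 5 mm from its end, moving with the pawl. Here a round steel lip, 24 mm wide, hangs on a set screw, wound out 3 to 15 mm below this point: unknown, find it by feel. Lifting it meets 2 to 5 N; the nose is free after 10 mm of rise, a hard stop comes at 12 mm; over 9 N forces the pawl. Held free it presses back 2 to 4 N; let go, it catches the next tooth.
- carriage (a joint): How far the platform has sunk (m): 0 is the top, 0.1035 is all the way down on its bumper. At the start it hangs on a tooth at 0.015. With the pawl free it sinks by itself, damped, at 20 to 45 mm/s.
- platform (a point): Centre of the top of the platform, a steel plate 90 x 90 mm with a rim 6 mm high; it moves up and down with joint carriage (130 mm above the desk at 0, 26.5 mm when all the way down). Axes as the lift's.
- bottle_mid (a point): Middle of the amber bottle with a white cap, 58 mm diameter, 104 mm tall, 0.3 to 0.65 kg, that stands loose on the platform; z is its upright axis.
- rod: The release rod as a whole, 145 mm long, 80 g; origin at rod_grip, x towards the steel tip.
- rod_grip (a point): Grip point of the release rod: a black handle, flat-sided, 14 mm wide and 30 mm high, from 45 mm behind to 35 mm ahead of this point, then a round steel shank of 8 mm diameter up to 100 mm ahead. x points along the rod to the tip, z up as it lies in the rest.
- rod_tip (a point): Centre of the end face of the rod's steel shank, 100 mm ahead of rod_grip.
- rest_seat (a point): Where rod_grip lies with the rod in its rest, 45 mm above the desk; x along the rod to its tip. The rest: fixed grey plate 145 x 50 x 6 mm with two open saddles 8 mm long: 37 mm behind (18 mm wide, floor 15 mm below this point) and 75 mm ahead (12 mm wide, floor 4 mm below); their lips lean outwards, up to 2 mm below and 9 mm above this point. Between them the handle is free on both sides.
- tape_1: Bystander: loose wide roll of brown tape, 94 mm diameter, 48 mm high; origin under its centre.
- vial_d: Bystander: loose small amber vial with white cap, 34 mm diameter, 64 mm high; origin under its centre.
- dropper_2: Bystander: loose white dropper bottle, 38 mm diameter, 106 mm high; origin under its centre.
Things that resemble listed ones, but are neither listed nor needed, are in the scene too. There is more than one size of the rod; the job needs the larger.

How it is judged:
By the outcome, as a careful person would: the job done as asked, in the order asked, and still so for the second after the job is handed in, with the robot touching nothing.
It also fails if it takes over 70 s, if anything falls off the work surface, if the arm or the gripper's body presses on something with over 40 N, if the wrist force passes 120 N, or if a joint passes its speed limit or range.

## Robot

A 6-joint arm with a two-finger parallel gripper is mounted at the origin on a cart in front of the work surface, level with it; the furniture and walls round the work are solid. World frame = base frame: x ahead of the robot, y to its left, z up, the work surface at z = 0. Lengths are in m, angles in rad, forces in N, time in s.
With the tool pointing down it reaches from about 0.375 to 0.9 m from the base axis. Payload 3.1 kg.
Tool frame: the origin (TCP) lies at the very end of the fingers, on their centre line; the grasp point (between the pads) lies 19 mm behind it; x points along the fingers, y is the direction in which the jaws open and shut, and the axes are right-handed (so a half turn about x gives the same grasp; the last joint's range is limited). The gripper opens to 85 mm and grips with 20 to 120 N. Pads are 22 mm wide; open, the fingers measure 114 mm over their backs; the gripper's body (76 mm by 85 mm) begins 54 mm behind the grasp point. The pads swing forward as they close: fully open they stand 13 mm farther back than shut.
Start: joints at [-1.315, 0.527, 1.433, -0, 1.181, -0.178], TCP at [0.263, -0.567, 0.231] pointing down, gripper open.
Joint ranges: [-3.08, 3.08], [-0.75, 2.2], [0.22, 2.44], [-1.43, 4.57], [0, 2.65], [-2.85, 2.85]. Speed limits (rad/s): [2.79, 2.79, 3.14, 3.14, 3.14, 3.14].

## Interface

Orientations are given as a unit quaternion [x, y, z, w].
In Python, from station import manip gives the robot as it stands.
- The arm moves only by the shell command python3 -m jog 'ROWS' [FORCE]. ROWS is a JSON object of lists of equal length, an entry for each row: "linear": the shift along the tool's x, y, z in cm, a list of three; "twist": the turn about the tool's x in rad; "claw": the opening, from -1 (shut) to 1 (fully open). A call has 1 to 20 rows; each row is the pose to reach, as a shift and turn from the pose commanded when the call began, along the tool's axes at that moment; what a row does not reach only later rows make up. A row lasts 1/12 s, in which the tool goes at most 41.7 mm and 7.16 degrees, less where a joint would pass 70% of its speed; a pose out of reach is approached as far as the arm can. A call with a gripper value outside its range is refused whole. The fingers move at their own pace and stop on an object; FORCE is the grip in N (left out, the last holds). Time passes only in rows, so rows that repeat a pose let the fingers close. It gives the time, the measured TCP pose, the force and the opening at its end, in the units of the state.
- manip.sense(): the state, without advancing time (a new reading comes with each control period).
- manip.snapshot(name): name is "scene" or "top" or "wrist"; returns a dict with "pixels" (400x640x3 uint8, red, green, blue), "camera_matrix" (3x3 intrinsics, pixels), "R" (3x3) and "t" (3): a world point X has camera coordinates R X + t. Camera axes: x right, y down, z forward; pixel columns grow to the right and rows downward; lengths in m; the calibration is good to about 2 mm. The wrist camera is an equidistant fisheye: a pixel r from the principal point sees the ray r / f radians off the axis. A picture is of the moment at which its call begins. There is no depth.
- manip.sign_off(): hands the job in, once; it reports no verdict.
The state is a dict: "t": time; "q": joint angles; "qd": joint speeds; "tau": joint torques, N m; "tcp_pos": TCP position; "tool_rot": TCP orientation; "force": force on the tool from outside, world axes, zero at the start; "ft_torque": the same for the moment, N m; "finger_gap": opening from 0.0 (shut) to 1.0 (fully open).
Only numpy, scipy, OpenCV 4.12 (cv2) and the standard library are available. Lean on these libraries where they do the work, as an engineer would, in place of code of your own. Each camera call takes 0.05 s, during which the arm holds its last target.

## Working session

There is one attempt and no reset: what is moved stays moved. The work goes in short steps, Python scripts to look and compute and a shell command to move; the robot and the scene stay as the last step left them, time stands still between calls to the robot, and variables do not carry over. Pictures are saved under pics/ and viewed, and the job is handed in when it is done.

```bash
ls; mkdir -p pics; cat > h.py <<'E'
import numpy as np, cv2
from station import manip
from scipy.spatial.transform import Rotation as Ro
def snap(n,f):
    s=manip.snapshot(n); cv2.imwrite('pics/'+f+'.png',s['pixels'][:,:,::-1]); np.savez('pics/'+f+'.npz',**s); return s
def crop(f,x0,y0,x1,y1,k,out):
    im=cv2.imread('pics/'+f+'.png')[y0:y1,x0:x1]; cv2.imwrite('pics/'+out+'.png',cv2.resize(im,None,fx=k,fy=k,interpolation=cv2.INTER_CUBIC))
def ray(f,u,v):
    s=np.load('pics/'+f+'.npz'); K=s['camera_matrix']; R=s['R'];t=s['t']
    if 'wrist' in f:
        x=(u-K[0,2])/K[0,0]; y=(v-K[1,2])/K[1,1]; r=np.hypot(x,y)+1e-12
        d=np.array([np.sin(r)*x/r,np.sin(r)*y/r,np.cos(r)])
    else: d=np.linalg.inv(K)@[u,v,1]
    d=R.T@d; return -R.T@t, d/np.linalg.norm(d)
def onz(f,u,v,z):
    o,d=ray(f,u,v); return o+d*(z-o[2])/d[2]
def tri(*obs):
    A=0;b=0
    rs=[ray(*o) for o in obs]
    for o,d in rs:
        P=np.eye(3)-np.outer(d,d); A=A+P; b=b+P@o
    X=np.linalg.solve(A,b); print('tri',X.round(4),'res mm',[round(1000*np.linalg.norm((np.eye(3)-np.outer(d,d))@(X-o)),1) for o,d in rs]); return X
def proj(f,X):
    s=np.load('pics/'+f+'.npz'); c=s['R']@np.array(X)+s['t'];K=s['camera_matrix']
    if 'wrist' in f:
        r=np.hypot(c[0],c[1]); th=np.arctan2(r,c[2]); return K[0,0]*th*c[0]/r+K[0,2],K[1,1]*th*c[1]/r+K[1,2]
    p=K@c; return p[:2]/p[2]
E
python3 - <<'E'
from h import *
print(manip.sense())
for n in ['scene','top','wrist']:
    s=snap(n,n+'0'); print(n,(-s['R'].T@s['t']).round(3),s['camera_matrix'][0,0],s['R'].round(2).tolist())
E
```

```text
pics
{'t': 0.0, 'q': array([-1.31551430e+00,  5.28458356e-01,  1.43389701e+00, -2.24823423e-05,
        1.18140619e+00, -1.78492944e-01]), 'qd': array([ 0.00059069, -0.0020357 , -0.00134195, -0.00095253, -0.0002669 ,
       -0.00124473]), 'tau': array([-4.19000698e-04, -4.42356670e+01, -1.78024381e+01, -2.64036962e-04,
        8.68424977e-03,  2.18728950e-06]), 'tcp_pos': array([ 0.26252832, -0.56640054,  0.23034011]), 'tool_rot': array([-0.69050282, -0.15293191,  0.69057638, -0.15139996]), 'force': array([-0.28594065,  0.17816847,  0.09600345]), 'ft_torque': array([0.04014834, 0.01602832, 0.02568024]), 'finger_gap': 0.9993298389864086}
scene [0.247 0.777 0.826] 433.68326833253474 [[-0.88, -0.47, 0.01], [-0.31, 0.58, -0.75], [0.34, -0.67, -0.66]]
top [0.426 0.093 1.214] 428.6672657799718 [[-0.03, -1.0, -0.0], [-0.99, 0.03, -0.17], [0.17, -0.0, -0.99]]
wrist [ 0.323 -0.54   0.373] 309.70691628693146 [[0.42, -0.91, -0.0], [-0.88, -0.41, 0.26], [-0.23, -0.11, -0.97]]
```

View pics/scene0.png

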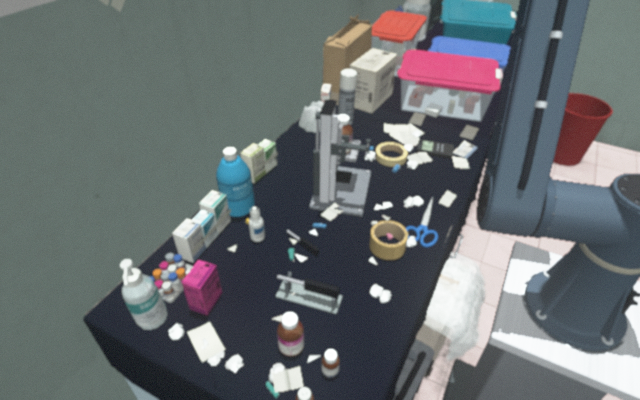

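View pics/top0.png

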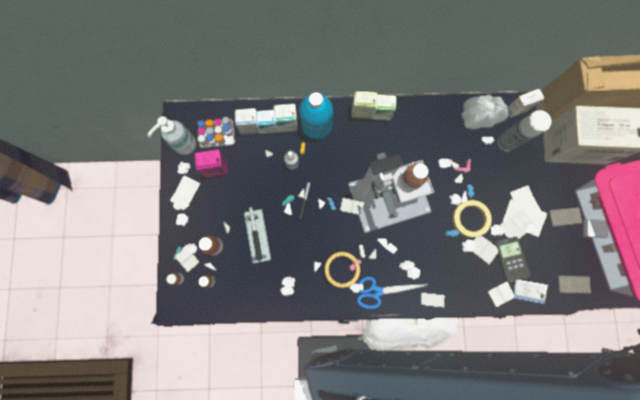

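View pics/wrist0.png

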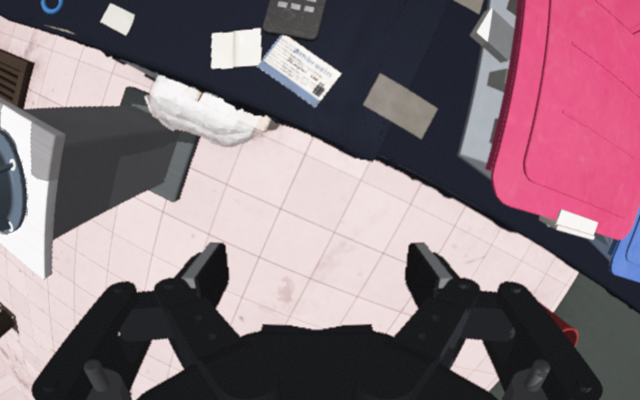

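```bash
python3 - <<'E'
from h import *
crop('top0',225,195,305,275,7,'t_rest'); crop('top0',340,145,440,235,7,'t_lift'); crop('scene0',260,260,360,320,7,'s_rest'); crop('scene0',300,90,390,220,4.5,'s_lift')
E
```

```text
(no output)
```

View pics/t_rest.png

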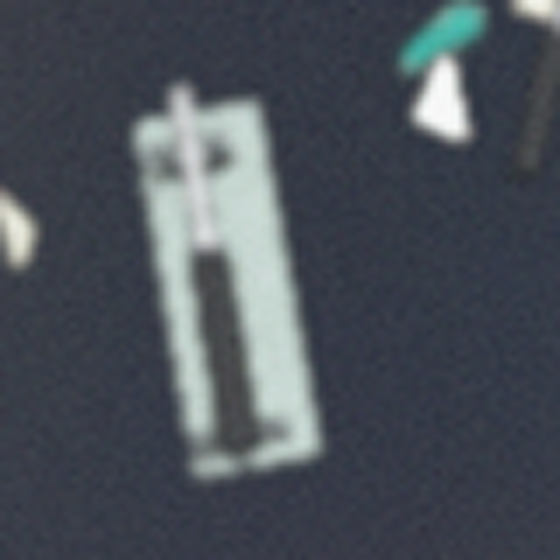

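View pics/t_lift.png

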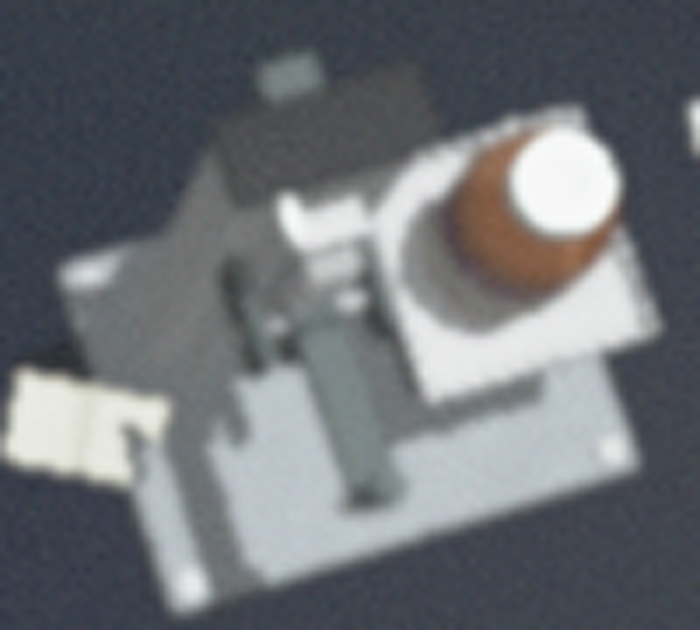

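View pics/s_rest.png

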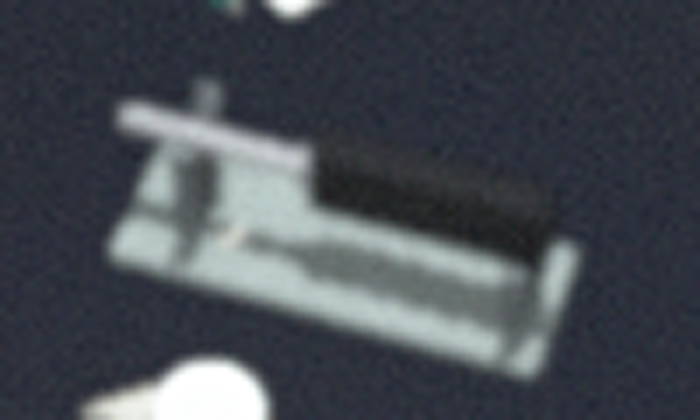

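View pics/s_lift.png

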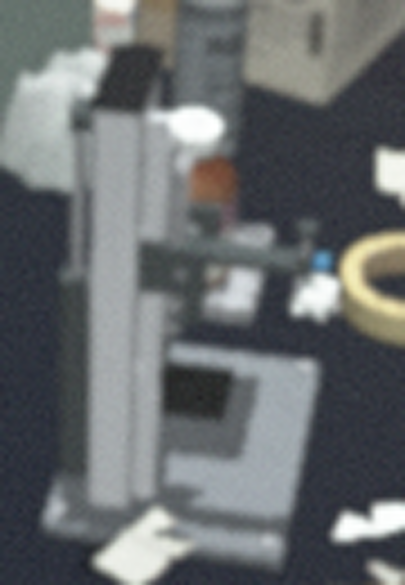

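```bash
python3 - <<'E'
from h import *
T=lambda x,y:(340+x/7-.5+.5/7,145+y/7-.5+.5/7)
Rr=lambda x,y:(225+x/7,195+y/7); S=lambda x,y:(260+x/7,260+y/7); SL=lambda x,y:(300+x/4.5,90+y/4.5)
a=onz('top0',*T(182,614),.012); b=onz('top0',*T(638,466),.012); c=onz('top0',*T(62,270),.012)
print(a,b,c,np.linalg.norm(a-b),np.linalg.norm(a-c))
print('tip');t=tri(('top0',*Rr(180,90)),('scene0',*S(122,117)))
print('handle front');tri(('top0',*Rr(210,250)),('scene0',*S(318,175)))
print('rear');r=tri(('top0',*Rr(237,447)),('scene0',*S(545,225)))
for p in [(180,90),(210,250),(237,447)]: print(onz('top0',*Rr(*p),.045),onz('top0',*Rr(*p),.06))
print('tail end');tri(('top0',*T(375,497)),('scene0',*SL(303,255)))
E
```

```text
[ 0.53998339 -0.05016648  0.012     ] [ 0.59477649 -0.23753117  0.012     ] [ 0.68236872 -0.00782604  0.012     ] 0.19521222446549896 0.14854728213339297
tip
tri [0.6131 0.2673 0.0461] res mm [np.float64(0.0), np.float64(0.0)]
handle front
tri [0.5486 0.2557 0.0427] res mm [np.float64(1.3), np.float64(1.3)]
rear
tri [0.4726 0.2448 0.0515] res mm [np.float64(0.2), np.float64(0.2)]
[0.61326433 0.26741441 0.045     ] [0.61086442 0.2651818  0.06      ]
[0.54965182 0.25584482 0.045     ] [0.54806805 0.25376064 0.06      ]
[0.47301109 0.24572487 0.045     ] [0.47241062 0.24377053 0.06      ]
tail end
tri [ 0.5603 -0.0956  0.199 ] res mm [np.float64(0.1), np.float64(0.1)]
```

```bash
cat >> h.py <<'E'
def go(p,yaw=None,verbose=True):
    "shift to TCP p with tool y along yaw direction (mod pi), from current measured"
    s=manip.sense(); R=Ro.from_quat(s['tool_rot']).as_matrix()
    d=R.T@(np.array(p)-s['tcp_pos'])*100
    tw=0
    if yaw is not None:
        cur=np.arctan2(R[1,1],R[0,1]); dy=(yaw-cur+np.pi/2)%np.pi-np.pi/2
        tw=-dy  # tool x points down
    print('linear cm',d.round(2),'twist',round(tw,4),'q',s['q'].round(2),'F',s['force'].round(2),'tcp',s['tcp_pos'].round(4),'gap',round(s['finger_gap'],3),'t',s['t'])
def axes():
    R=Ro.from_quat(manip.sense()['tool_rot']).as_matrix(); print(R.round(4))
E
python3 - <<'E'
from h import *
axes(); y=np.radians(9+90)
go([.47,.245,.2],y)
E
```

```text
[[-4.000e-04  4.204e-01 -9.074e-01]
 [ 1.600e-03 -9.074e-01 -4.204e-01]
 [-1.000e+00 -1.700e-03 -3.000e-04]]
linear cm [  3.18 -64.91 -52.93] twist 0.2768 q [-1.32  0.53  1.43 -0.    1.18 -0.18] F [0.56 0.3  0.19] tcp [ 0.2626 -0.5666  0.2306] gap 0.999 t 0.15
```

```bash
python3 -m jog '{"linear":[[0.6,-13,-10.6],[1.3,-26,-21.2],[1.9,-39,-31.8],[2.5,-52,-42.4],[3.2,-64.9,-52.9],[3.2,-64.9,-52.9],[3.2,-64.9,-52.9],[3.2,-64.9,-52.9],[3.2,-64.9,-52.9],[3.2,-64.9,-52.9],[3.2,-64.9,-52.9],[3.2,-64.9,-52.9],[3.2,-64.9,-52.9],[3.2,-64.9,-52.9],[3.2,-64.9,-52.9],[3.2,-64.9,-52.9],[3.2,-64.9,-52.9],[3.2,-64.9,-52.9],[3.2,-64.9,-52.9],[3.2,-64.9,-52.9]],"twist":[0,0,0,0,0,0,0,0,0.28,0.28,0.28,0.28,0.28,0.28,0.28,0.28,0.28,0.28,0.28,0.28],"claw":[1,1,1,1,1,1,1,1,1,1,1,1,1,1,1,1,1,1,1,1]}'
python3 - <<'E'
from h import *
go([.47,.245,.2],np.radians(99))
snap('wrist','wrist1')
E
```

```text
t: 1.82
tcp_pos: [0.4657, 0.2303, 0.1998]
tool_rot: [-0.705, -0.054, 0.705, -0.055]
force: [0.9, -0.8, 0.3]
finger_gap: 1.002
linear cm [-0.02 -1.38 -0.65] twist -0.0026 q [ 0.24  0.43  1.73 -0.    0.98  1.66] F [ 0.89 -0.76  0.26] tcp [0.4657 0.2303 0.1998] gap 1.002 t 1.8167
```

View pics/wrist1.png

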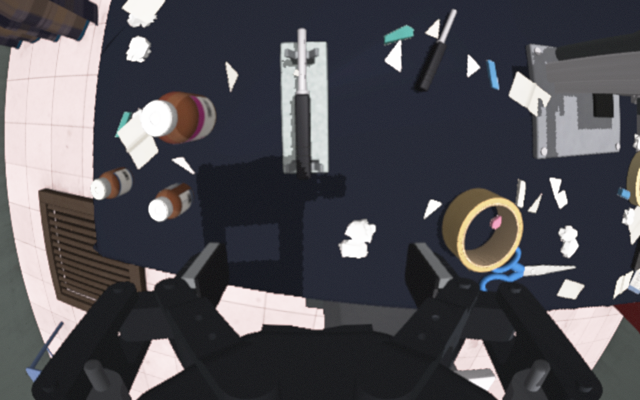

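```bash
python3 - <<'E'
from h import *
crop('wrist1',260,20,350,200,3.3,'w1c')
s=manip.sense(); print(s['qd'].round(3))
go([.5145,.2517,.12],np.radians(99.3))
E
```

```text
[-0.097 -0.043  0.069 -0.061 -0.026 -0.166]
linear cm [ 8.04 -0.67 -4.71] twist -0.0048 q [0.25 0.43 1.72 0.01 0.98 1.66] F [3.44 4.45 1.24] tcp [0.4686 0.2372 0.2001] gap 0.997 t 1.8667
```

View pics/w1c.png

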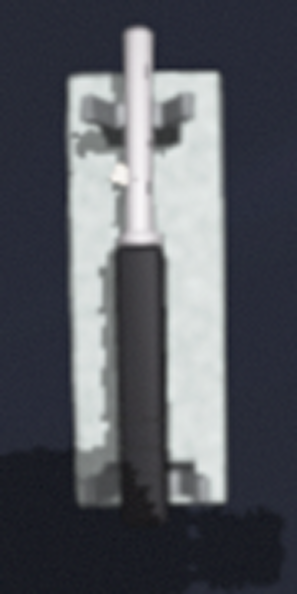

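```bash
python3 -m jog '{"linear":[[3,0,-1.6],[6,0,-3.2],[8,0,-4.5],[8,0,-4.5],[8,0,-4.5],[8,0,-4.5]],"twist":[0,0,0,0,0,0],"claw":[1,1,1,1,1,1]}'
python3 - <<'E'
from h import *
print(manip.sense()['qd'].round(3))
snap('wrist','wrist2')
go([.5145,.2517,.026],np.radians(99.3))
crop('wrist2',220,60,400,330,2.2,'w2c')
E
```

```text
t: 2.37
tcp_pos: [0.5098, 0.2347, 0.1206]
tool_rot: [-0.705, -0.054, 0.705, -0.054]
force: [-0.0, 0.3, 1.0]
finger_gap: 0.998
[ 0.002 -0.03  -0.001  0.001 -0.005  0.001]
linear cm [ 9.52 -1.6  -0.69] twist -0.0088 q [0.23 0.6  1.69 0.   0.85 1.65] F [-0.38 -0.29 -0.58] tcp [0.51   0.2348 0.1212] gap 1.003 t 2.4167
```

View pics/w2c.png

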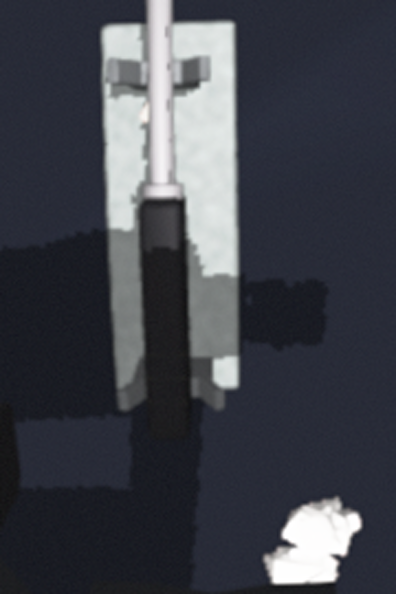

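```bash
python3 - <<'E'
from h import *
crop('wrist2',240,0,350,120,5,'w2t')
f=tri(('wrist1',302.1,95.2),('wrist2',293.6,150.5)); r=tri(('wrist1',303.3,178.2),('wrist2',296.4,257.7))
f2=tri(('wrist1',302.1,95.2),('wrist2',293.6,150.5),('top0',225+210/7,195+250/7))
for z in (.06,):
  print(onz('wrist2',293.6,150.5,z),onz('wrist2',296.4,257.7,z))
  print(onz('wrist1',302.1,95.2,z),onz('wrist1',303.3,178.2,z))
print(onz('wrist1',301.5,29.1,.049))
E
```

```text
tri [0.55   0.256  0.0482] res mm [np.float64(0.0), np.float64(0.0)]
tri [0.4728 0.2431 0.0553] res mm [np.float64(0.0), np.float64(0.0)]
tri [0.5499 0.2561 0.0452] res mm [np.float64(0.4), np.float64(0.2), np.float64(0.3)]
[0.551428   0.25534182 0.06      ] [0.47513867 0.24314821 0.06      ]
[0.54928098 0.25532417 0.06      ] [0.47377238 0.24299385 0.06      ]
[0.61414001 0.26651393 0.049     ]
```

View pics/w2t.png

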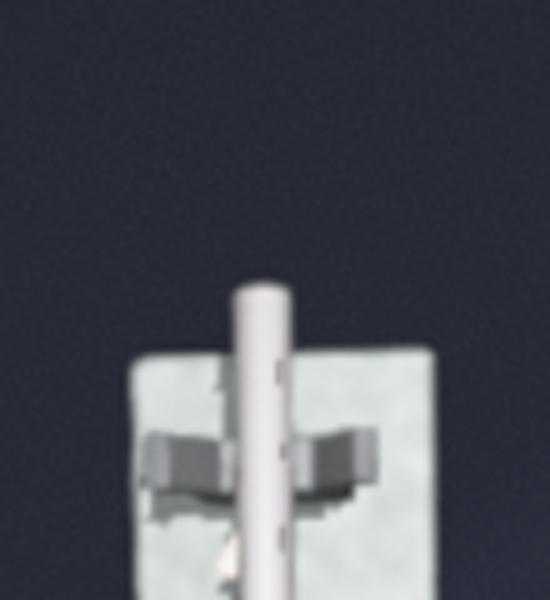

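```bash
python3 - <<'E'
from h import *
go([.5234,.2513,.026],np.radians(99.3))
E
```

```text
linear cm [ 9.52 -1.43 -1.56] twist -0.0088 q [0.23 0.6  1.69 0.   0.85 1.65] F [-0.38 -0.29 -0.58] tcp [0.51   0.2348 0.1212] gap 1.003 t 2.4167
```

```bash
python3 -m jog '{"linear":[[2,-1.4,-1.6],[5,-1.4,-1.6],[8,-1.4,-1.6],[9.5,-1.4,-1.6],[9.5,-1.4,-1.6],[9.5,-1.4,-1.6],[9.5,-1.4,-1.6]],"twist":[-0.009,-0.009,-0.009,-0.009,-0.009,-0.009,-0.009],"claw":[1,1,1,1,1,1,1]}'
python3 - <<'E'
from h import *
snap('wrist','wrist3')
go([.5234,.2513,.026],np.radians(99.3))
crop('wrist3',160,100,480,340,2.2,'w3c')
E
```

```text
t: 3.0
tcp_pos: [0.5251, 0.2515, 0.027]
tool_rot: [0.706, 0.058, -0.704, 0.057]
force: [-0.5, -0.3, 0.3]
finger_gap: 0.999
linear cm [ 0.12 -0.    0.2 ] twist 0.0004 q [0.25 0.77 1.68 0.   0.69 1.66] F [-0.27  0.19 -0.71] tcp [0.5253 0.2516 0.0272] gap 0.997 t 3.05
```

View pics/w3c.png

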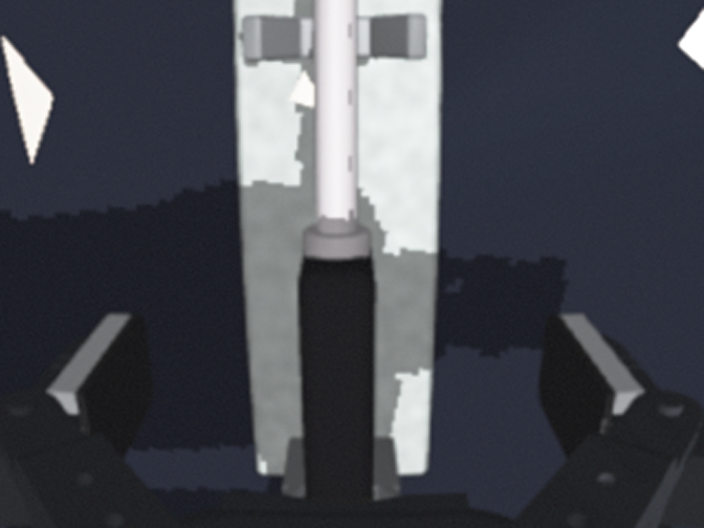

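```bash
python3 - <<'E'
from h import *
for v in (262,300,350,420): print(onz('wrist3',160+337.5/2.2,100+v/2.2,.06))
d=np.array([np.cos(.162),np.sin(.162)]);n=np.array([-d[1],d[0]])
for f,u,v,z in [('wrist3',160+337.5/2.2,100+300/2.2,.06),('wrist3',160+337.5/2.2,100+420/2.2,.06),('wrist3',160+337/2.2,100+100/2.2,.049),('wrist2',293.6,150.5,.06),('wrist2',296.4,257.7,.06)]:
  p=onz(f,u,v,z)[:2]-np.array([.5251,.2515]); print((p@d*1e3).round(1),(p@n*1e3).round(1))
E
```

```text
[0.55313661 0.25627219 0.06      ]
[0.54626132 0.2551745  0.06      ]
[0.53672545 0.25365601 0.06      ]
[0.52213897 0.25134129 0.06      ]
21.5 0.2
-2.9 0.3
54.9 0.3
26.6 -0.5
-50.7 -0.2
```

```bash
python3 -m jog '{"linear":[[0.1,0,0],[0.1,0,0],[0.1,0,0],[0.1,0,0],[0.1,0,0],[0.1,0,0],[0.1,0,0],[0.1,0,0],[0.1,0,0],[0.1,0,0]],"twist":[0,0,0,0,0,0,0,0,0,0],"claw":[-1,-1,-1,-1,-1,-1,-1,-1,-1,-1]}' 110
python3 - <<'E'
from h import *
go([.5234,.2513,.026],np.radians(99.3))
snap('wrist','wrist4');crop('wrist4',160,60,480,340,2.2,'w4c')
E
```

```text
t: 3.88
tcp_pos: [0.5241, 0.2514, 0.0242]
tool_rot: [0.705, 0.058, -0.705, 0.057]
force: [-1.3, 1.1, 5.0]
finger_gap: 0.146
linear cm [-0.18 -0.    0.07] twist 0.0005 q [0.26 0.77 1.68 0.   0.69 1.66] F [-1.34  1.1   4.98] tcp [0.5241 0.2514 0.0242] gap 0.146 t 3.8833
```

View pics/w4c.png

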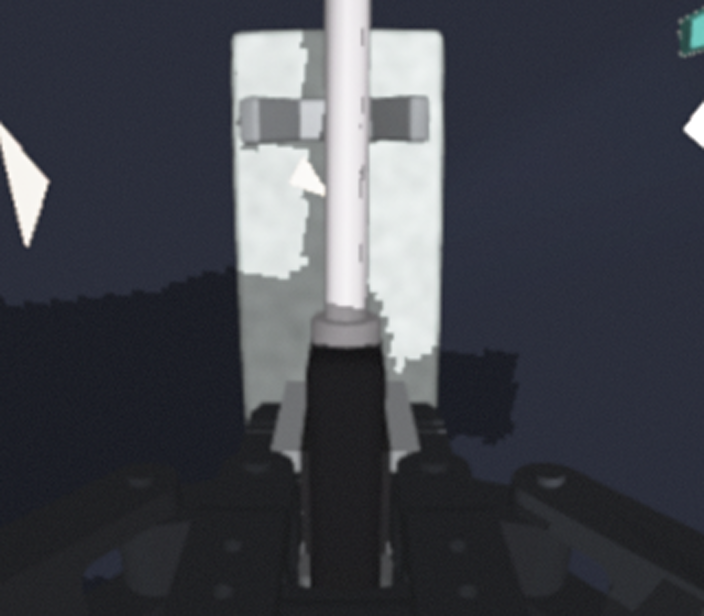

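```bash
python3 -m jog '{"linear":[[-0.5,0,0],[-2,0,0],[-5,0,0],[-9,0,0],[-13,0,0],[-14.5,0,0],[-14.5,0,0],[-14.5,0,0],[-14.5,0,0],[-14.5,0,0]],"twist":[0,0,0,0,0,0,0,0,0,0],"claw":[-1,-1,-1,-1,-1,-1,-1,-1,-1,-1]}' 110
python3 - <<'E'
from h import *
x=np.array([.9598,.2807]);O=np.array([.6364,-.0767])
d=O-.22*x
go([*d,.165],np.radians(90+16.3))
snap('wrist','wrist5');snap('scene','scene5')
for i in range(4): print(manip.sense()['force'].round(2)); manip.snapshot('wrist')
E
```

```text
t: 4.77
tcp_pos: [0.5224, 0.2508, 0.1667]
tool_rot: [-0.703, -0.057, 0.706, -0.058]
force: [-0.5, 0.7, -1.2]
finger_gap: 0.149
linear cm [ 0.27 36.83 15.89] twist -0.1217 q [ 0.25  0.55  1.61 -0.    0.99  1.66] F [-0.52  0.68 -1.21] tcp [0.5224 0.2508 0.1667] gap 0.149 t 4.7667
[-0.67 -0.15  0.03]
[-0.44 -0.43 -0.93]
[-0.1   0.84 -0.27]
[ 0.53 -0.18 -2.19]
```

View pics/wrist5.png

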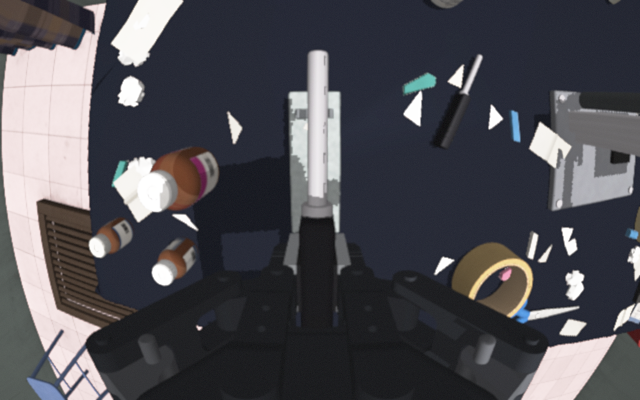

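View pics/scene5.png

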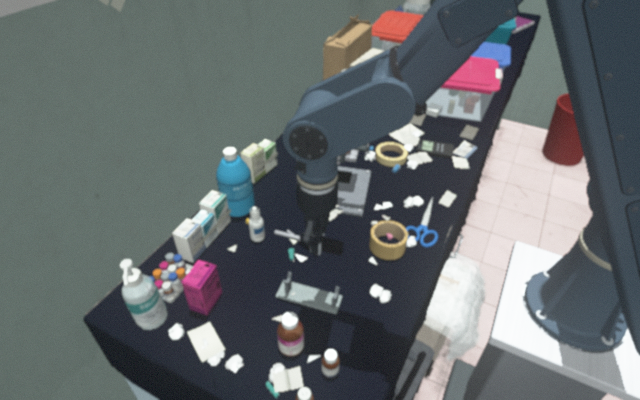

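```bash
python3 -m jog '{"linear":[[0.3,2,2],[0.6,6,4],[0.9,10,6],[1.2,14,8],[1.5,18,10],[1.8,22,12],[2.1,26,13],[2.4,30,14.5],[2.7,34,15.5],[2.7,36.8,15.9],[2.7,36.8,15.9],[2.7,36.8,15.9],[2.7,36.8,15.9],[2.7,36.8,15.9],[2.7,36.8,15.9],[2.7,36.8,15.9],[2.7,36.8,15.9],[2.7,36.8,15.9]],"twist":[0,0,0,-0.03,-0.06,-0.09,-0.12,-0.12,-0.12,-0.12,-0.12,-0.12,-0.12,-0.12,-0.12,-0.12,-0.12,-0.12],"claw":[-1,-1,-1,-1,-1,-1,-1,-1,-1,-1,-1,-1,-1,-1,-1,-1,-1,-1]}' 110
python3 - <<'E'
from h import *
x=np.array([.9598,.2807]);O=np.array([.6364,-.0767])
d=O-.22*x
go([*d,.134],np.radians(90+16.3))
snap('wrist','wrist6');snap('scene','scene6');snap('top','top6')
crop('wrist6',200,0,520,260,2.4,'w6c');crop('scene6',270,90,420,220,5,'s6c')
E
```

```text
t: 6.57
tcp_pos: [0.4269, -0.1368, 0.142]
tool_rot: [0.7, 0.1, -0.7, 0.1]
force: [0.5, -0.2, -0.4]
finger_gap: 0.151
linear cm [0.8  0.12 0.2 ] twist -0.0 q [-0.56  0.45  1.95  0.    0.74  0.73] F [ 0.53 -0.17 -0.35] tcp [ 0.4269 -0.1368  0.142 ] gap 0.151 t 6.5667
```

View pics/wrist6.png

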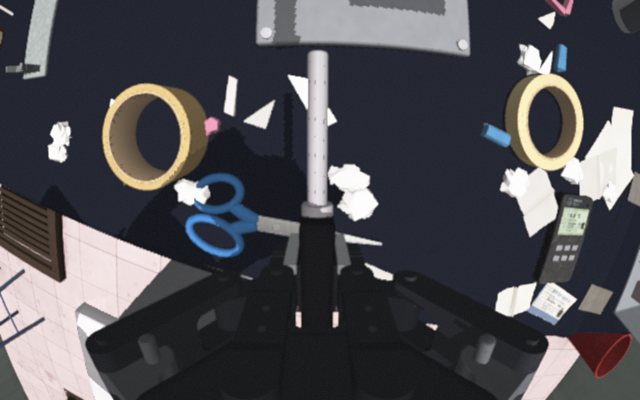

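View pics/w6c.png

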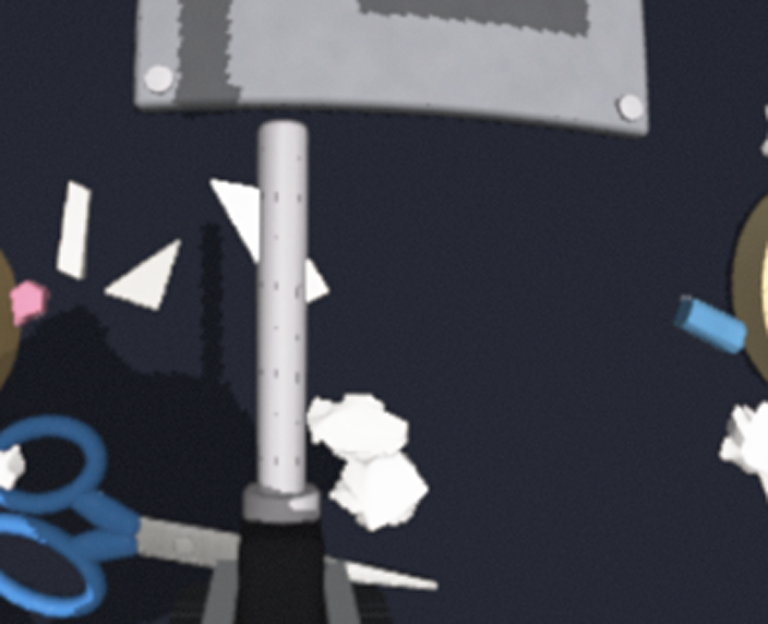

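View pics/s6c.png

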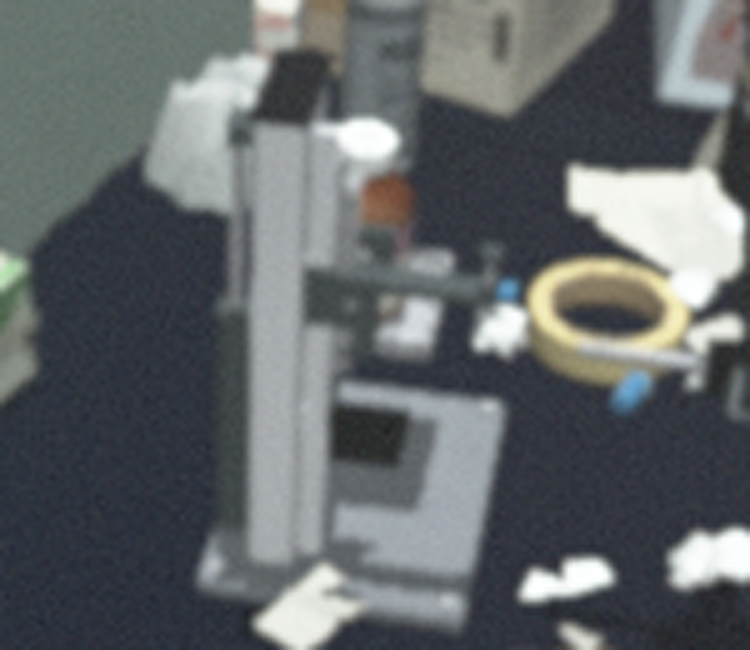

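View pics/top6.png

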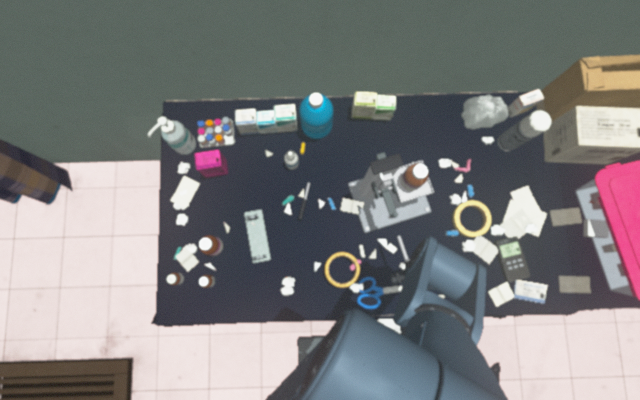

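```bash
python3 - <<'E'
from h import *
W=lambda x,y:(200+x/2.4,y/2.4)
a=onz('wrist6',*W(135,104),.012); b=onz('wrist6',*W(649,130),.012)
print(a,b,np.linalg.norm(a-b)); v=(b-a)[:2]; yv=-v/np.linalg.norm(v); x=np.array([yv[1],-yv[0]]); print('yaw',np.degrees(np.arctan2(x[1],x[0])))
O=(a+b)[:2]/2+.085*x+.045*yv; print('O',O)
tip=onz('wrist6',*W(283,122),.142+.0208+.004); 
print('rod tip by wrist',tip, 'expected', manip.sense()['tcp_pos'])
f=onz('wrist6',*W(281.5,487),.142+.0208+.004); d=tip-f; print('rod yaw',np.degrees(np.arctan2(d[1],d[0])),np.linalg.norm(d))
E
python3 - <<'E'
from h import *
crop('top6',345,140,440,260,5,'t6c'); crop('scene6',360,120,420,180,10,'s6t')
E
```

```text
[ 0.54119401 -0.04942093  0.012     ] [ 0.59648314 -0.24005064  0.012     ] 0.19848570354453457
yaw 16.173966322912378
O [ 0.63793934 -0.07783971]
rod tip by wrist [ 0.51522207 -0.11269669  0.1668    ] expected [ 0.42682216 -0.1373138   0.14199804]
rod yaw 16.018425711541248 0.05916620421750566
```

View pics/t6c.png

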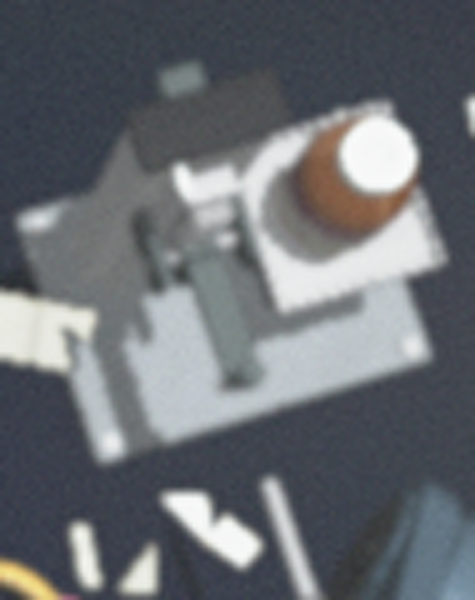

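View pics/s6t.png

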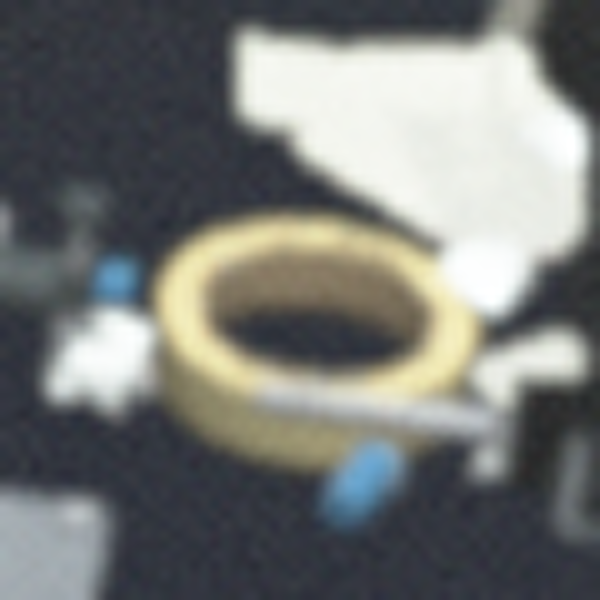

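```bash
python3 - <<'E'
from h import *
O=np.array([.6375,-.0775]); th=np.radians(16.2); X=np.array([np.cos(th),np.sin(th)]);Y=np.array([-X[1],X[0]])
T=lambda x,y:(345+x/5-.4,140+y/5-.4)
def L(p,n): q=p[:2]-O; print(n,(q@X*1e3).round(1),(q@Y*1e3).round(1))
L(onz('top6',*T(240,383),.194),'tail end'); L(onz('top6',*T(205,260),.197),'tail root')
L(onz('top6',*T(268,478),.163),'rod tip top')
L(onz('wrist6',200+283/2.4,122/2.4,.165),'rod tip wrist')
s=manip.sense(); L(s['tcp_pos'],'tcp'); 
L(tri(('top6',*T(268,478)),('scene6',360+260/10-.4,120+393/10-.4)),'tip')
L(onz('top0',*(340+372/7,145+495/7),.194),'tail end0')
for y in (0,):
  P=O-.082*X; print(proj('top6',[*P,.19]),T(240,380)); print(proj('scene6',[*P,.19]),(360+8,120+26.5))
E
```

```text
tail end -79.7 4.8
tail root -18.3 1.5
rod tip top -126.0 0.9
rod tip wrist -126.8 0.3
tcp -219.0 1.3
tri [ 0.5145 -0.1115  0.1666] res mm [np.float64(1.5), np.float64(1.5)]
tip -127.6 1.6
tail end0 -79.0 3.2
[394.50789849 216.70324705] (392.6, 215.6)
[368.27727996 148.79426865] (368, 146.5)
```

```bash
python3 -m jog '{"linear":[[0.4,-0.1,0],[0.8,-0.2,0],[0.8,-0.2,-0.5],[0.8,-0.2,-1.2],[0.8,-0.2,-2],[0.8,-0.2,-2.8],[0.8,-0.2,-3.6],[0.8,-0.2,-4.4],[0.8,-0.2,-5.2],[0.8,-0.2,-5.9],[0.8,-0.2,-6.3],[0.8,-0.2,-6.3],[0.8,-0.2,-6.3],[0.8,-0.2,-6.3]],"twist":[0,0,0,0,0,0,0,0,0,0,0,0,0,0],"claw":[-1,-1,-1,-1,-1,-1,-1,-1,-1,-1,-1,-1,-1,-1]}' 110
cat >> h.py <<'E'
def F(n=4):
    a=[];b=[]
    for i in range(n):
        manip.snapshot('wrist'); s=manip.sense(); a.append(s['force']); b.append(s['ft_torque'])
    print('F',np.mean(a,0).round(2),'sd',np.std(a,0).round(2),'T',np.mean(b,0).round(3),'z',s['tcp_pos'].round(4),'t',round(s['t'],2))
E
python3 - <<'E'
from h import *
F(5)
snap('wrist','wrist7');snap('scene','scene7');snap('top','top7')
crop('scene7',330,110,410,190,9,'s7c'); crop('top7',355,160,435,240,8,'t7c')
E
```

```text
t: 7.88
tcp_pos: [0.4862, -0.118, 0.1338]
tool_rot: [-0.7, -0.1, 0.7, -0.099]
force: [0.6, -0.3, 0.2]
finger_gap: 0.15
F [-0.1   0.4  -0.85] sd [0.44 0.47 0.39] T [-0.006  0.001  0.007] z [ 0.4864 -0.1182  0.134 ] t 8.13
```

View pics/s7c.png

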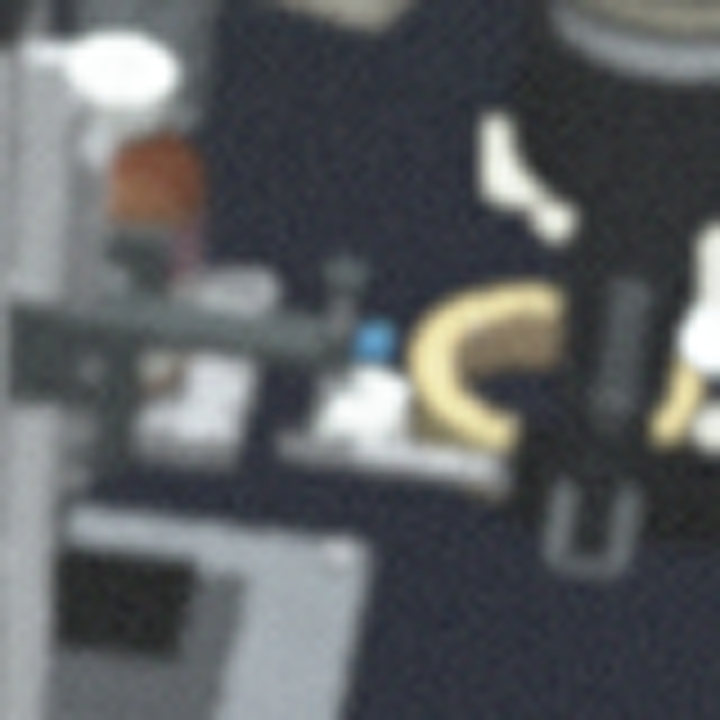

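View pics/t7c.png

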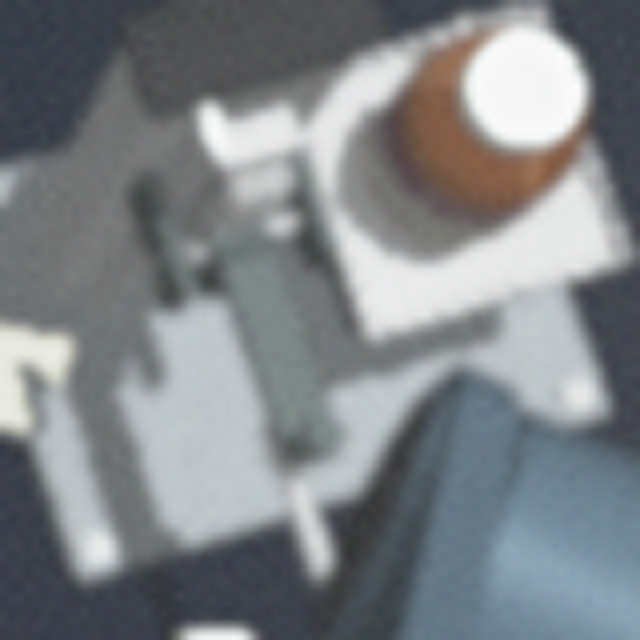

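View pics/wrist7.png

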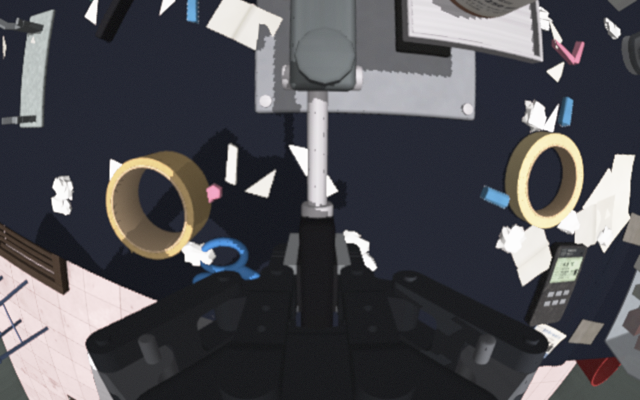

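```bash
python3 -m jog '{"linear":[[-0.3,0.1,0],[-0.6,0.1,0],[-0.9,0.1,0],[-0.9,0.1,0],[-0.9,0.1,0]],"twist":[0,0,0,0,0],"claw":[-1,-1,-1,-1,-1]}' 110 | grep force
python3 -c "from h import *; F(4)"
python3 -m jog '{"linear":[[-0.1,0,0],[-0.15,0,0],[-0.15,0,0]],"twist":[0,0,0],"claw":[-1,-1,-1]}' 110 | grep force
python3 -c "from h import *; F(4)"
python3 -m jog '{"linear":[[-0.1,0,0],[-0.15,0,0],[-0.15,0,0]],"twist":[0,0,0],"claw":[-1,-1,-1]}' 110 | grep force
python3 -c "from h import *; F(4)"
```

```text
force: [-0.1, 0.3, -1.1]
F [-0.33 -0.11 -1.03] sd [0.07 0.53 0.37] T [0.007 0.007 0.015] z [ 0.4869 -0.119   0.1429] t 8.9
force: [-0.5, -0.8, -0.8]
F [-0.3  -0.28 -0.69] sd [0.44 0.71 0.33] T [-0.012  0.021 -0.025] z [ 0.4869 -0.1191  0.1444] t 9.35
force: [-0.2, -0.5, -0.7]
F [ 0.23 -0.05 -0.54] sd [0.11 0.51 0.68] T [-0.016 -0.02  -0.008] z [ 0.4869 -0.1191  0.146 ] t 9.8
```

```bash
for i in 1; do python3 -m jog '{"linear":[[-0.06,0,0],[-0.12,0,0],[-0.12,0,0]],"twist":[0,0,0],"claw":[-1,-1,-1]}' 110 | grep force
python3 -c "from h import *; F(4)"; done
python3 -m jog '{"linear":[[-0.06,0,0],[-0.12,0,0],[-0.12,0,0]],"twist":[0,0,0],"claw":[-1,-1,-1]}' 110 | grep force
python3 -c "from h import *; F(4)"
python3 -m jog '{"linear":[[-0.06,0,0],[-0.12,0,0],[-0.12,0,0]],"twist":[0,0,0],"claw":[-1,-1,-1]}' 110 | grep force
python3 -c "from h import *; F(4); snap('scene','scene8'); crop('scene8',330,110,410,190,9,'s8c')"
```

```text
force: [-0.2, 0.2, -0.9]
F [ 0.15  0.33 -0.87] sd [1.03 0.22 0.67] T [ 0.004 -0.012  0.009] z [ 0.487  -0.1191  0.1471] t 10.25
force: [-1.0, 0.0, -2.4]
F [ 0.07 -0.11 -1.03] sd [0.52 0.86 0.29] T [0.024 0.    0.006] z [ 0.4869 -0.1191  0.1484] t 10.7
force: [0.9, 0.2, -0.9]
F [ 0.15  0.38 -0.25] sd [0.36 0.25 0.47] T [ 0.033 -0.009  0.011] z [ 0.487  -0.1191  0.1496] t 11.15
```

View pics/s8c.png

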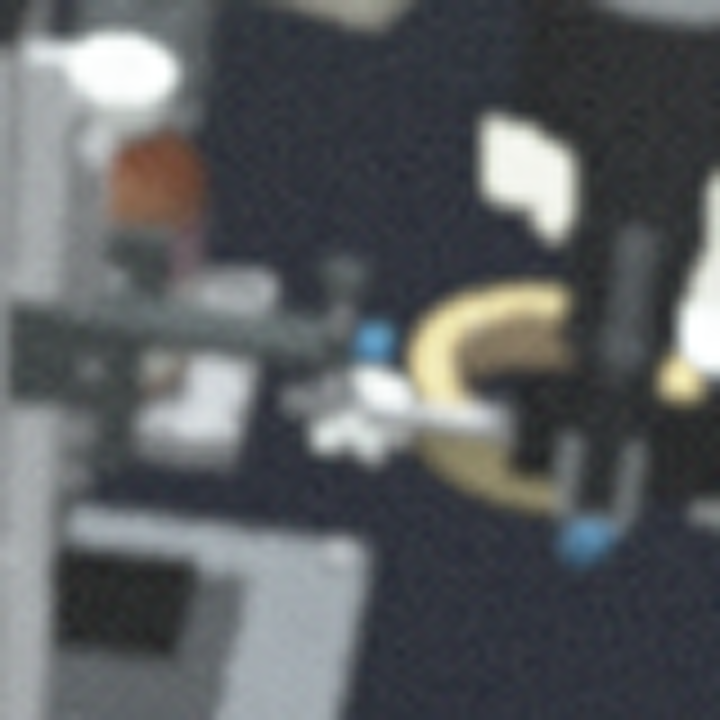

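```bash
python3 -m jog '{"linear":[[-0.06,0,0],[-0.12,0,0],[-0.12,0,0]],"twist":[0,0,0],"claw":[-1,-1,-1]}' 110 | grep force
python3 -c "from h import *; F(4)"
python3 -m jog '{"linear":[[-0.06,0,0],[-0.12,0,0],[-0.12,0,0]],"twist":[0,0,0],"claw":[-1,-1,-1]}' 110 | grep force
python3 -c "from h import *; F(4)"
```

```text
force: [0.4, 0.5, -0.6]
F [ 0.09  0.34 -0.61] sd [0.3  0.59 0.7 ] T [-0.008 -0.011  0.002] z [ 0.487  -0.1191  0.1508] t 11.65
force: [-0.6, 0.3, -1.0]
F [ 0.1   0.04 -0.9 ] sd [0.53 0.56 0.37] T [-0.001 -0.031  0.007] z [ 0.487  -0.1191  0.152 ] t 12.1
```

```bash
python3 -m jog '{"linear":[[-0.06,0,0],[-0.12,0,0],[-0.12,0,0]],"twist":[0,0,0],"claw":[-1,-1,-1]}' 110 | grep force
python3 -c "from h import *; F(4)"
python3 -m jog '{"linear":[[-0.06,0,0],[-0.12,0,0],[-0.12,0,0]],"twist":[0,0,0],"claw":[-1,-1,-1]}' 110 | grep force
python3 -c "from h import *; F(4); snap('wrist','wrist9')"
```

```text
force: [0.0, -0.2, -2.5]
F [ 0.56 -0.28 -2.94] sd [0.47 0.05 0.56] T [-0.033  0.086 -0.029] z [ 0.4868 -0.119   0.153 ] t 12.55
force: [0.7, -0.5, -3.9]
F [ 0.05 -0.27 -4.44] sd [0.33 0.35 0.22] T [-0.108  0.269 -0.007] z [ 0.4867 -0.119   0.1542] t 13.0
```

View pics/wrist9.png

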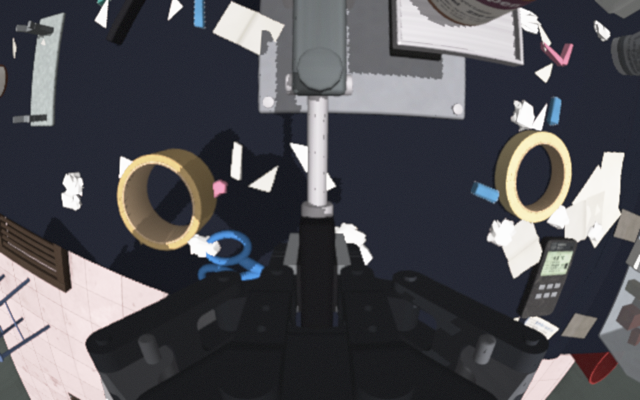

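```bash
python3 -m jog '{"linear":[[-0.07,0,0],[-0.15,0,0],[-0.15,0,0]],"twist":[0,0,0],"claw":[-1,-1,-1]}' 110 | grep force
python3 -c "from h import *; F(4)"
python3 -m jog '{"linear":[[-0.07,0,0],[-0.15,0,0],[-0.15,0,0]],"twist":[0,0,0],"claw":[-1,-1,-1]}' 110 | grep force
python3 -c "from h import *; F(4); snap('scene','scene10'); crop('scene10',330,110,410,190,9,'s10c')"
```

```text
force: [-0.9, -1.4, -4.6]
F [-1.63 -1.17 -4.8 ] sd [0.41 0.59 0.33] T [-0.2    0.449 -0.029] z [ 0.4866 -0.119   0.1558] t 13.5
force: [-2.0, -1.1, -4.6]
F [-1.4  -0.67 -4.91] sd [0.23 0.2  0.75] T [-0.134  0.537  0.026] z [ 0.4868 -0.119   0.1573] t 13.95
```

View pics/s10c.png

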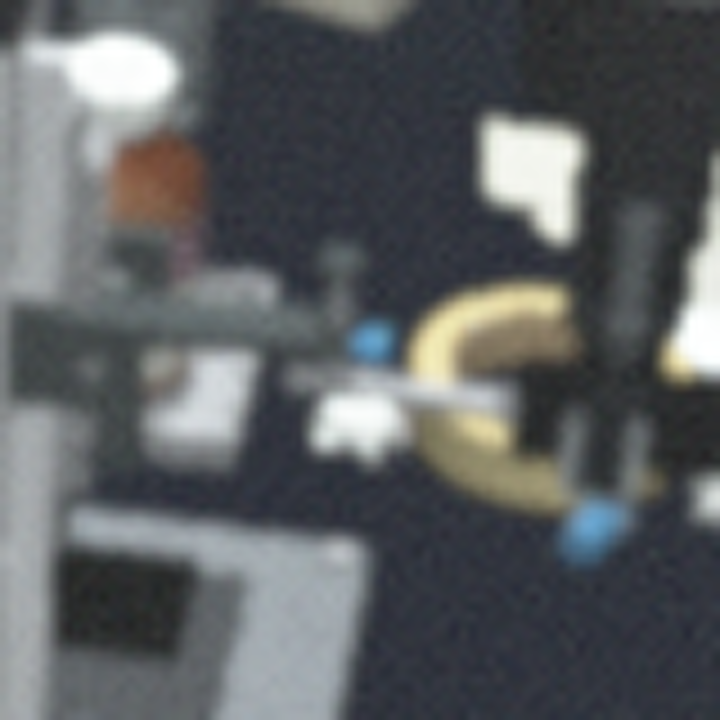

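```bash
python3 -m jog '{"linear":[[-0.07,0,0],[-0.15,0,0],[-0.15,0,0]],"twist":[0,0,0],"claw":[-1,-1,-1]}' 110 | grep force
python3 -c "from h import *; F(4)"
python3 -m jog '{"linear":[[-0.07,0,0],[-0.15,0,0],[-0.15,0,0]],"twist":[0,0,0],"claw":[-1,-1,-1]}' 110 | grep force
python3 -c "from h import *; F(4); snap('scene','scene11'); crop('scene11',330,110,410,190,9,'s11c')"
```

```text
force: [-1.9, -0.1, -4.5]
F [-1.77 -0.36 -4.58] sd [0.47 0.28 0.36] T [-0.123  0.561  0.044] z [ 0.4869 -0.119   0.1589] t 14.45
force: [-2.1, 0.0, -5.0]
F [-1.67  0.21 -4.67] sd [0.2  0.42 0.4 ] T [-0.094  0.522  0.034] z [ 0.487  -0.1191  0.1604] t 14.9
```

View pics/s11c.png

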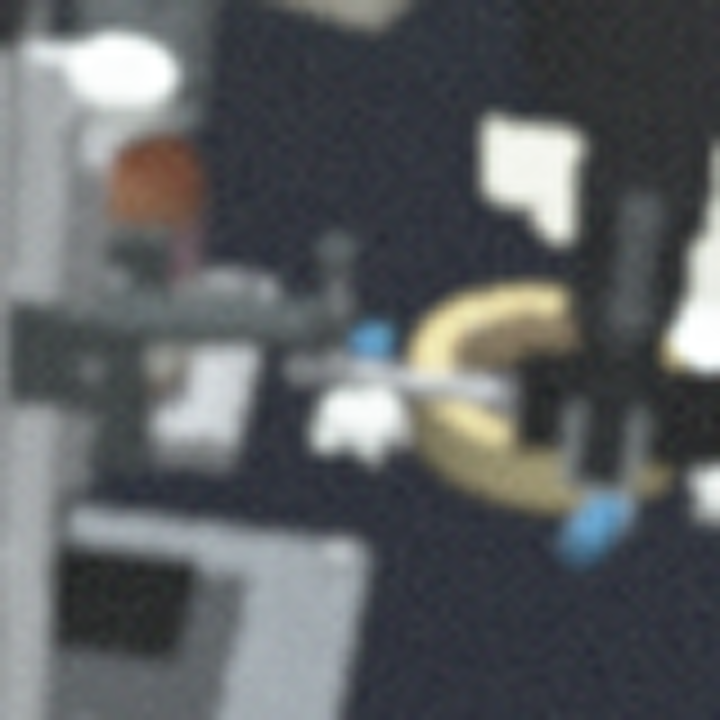

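```bash
python3 -m jog '{"linear":[[-0.05,0,0],[-0.1,0,0],[-0.1,0,0]],"twist":[0,0,0],"claw":[-1,-1,-1]}' 110 | grep force
python3 -c "from h import *; F(3)"
python3 -m jog '{"linear":[[-0.04,0,0],[-0.08,0,0],[-0.08,0,0]],"twist":[0,0,0],"claw":[-1,-1,-1]}' 110 | grep force
python3 -c "from h import *; F(3); snap('scene','scene12'); crop('scene12',330,110,410,190,9,'s12c')
a=cv2.imread('pics/scene11.png').astype(int);b=cv2.imread('pics/scene12.png').astype(int);d=abs(a-b).sum(2)[100:200,335:365];print(d.mean(),d.max())"
```

```text
force: [-2.2, -0.3, -5.5]
F [-1.84  0.33 -4.72] sd [0.39 0.43 0.15] T [-0.054  0.546  0.034] z [ 0.4869 -0.1191  0.1614] t 15.35
force: [-1.6, -0.2, -4.8]
F [-2.21 -0.04 -4.45] sd [0.22 0.28 0.51] T [-0.065  0.567  0.068] z [ 0.4869 -0.1191  0.1621] t 15.75
9.409666666666666 110
```

View pics/s12c.png

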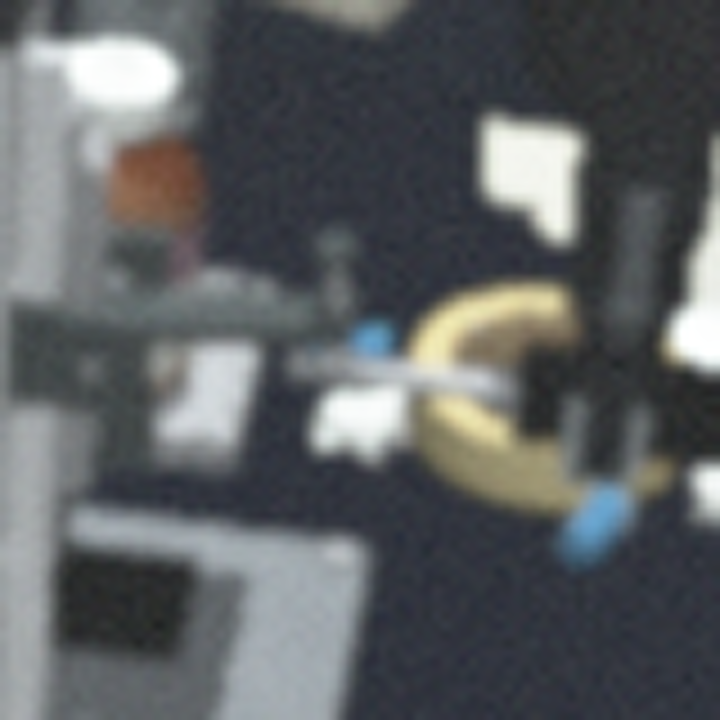

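```bash
cat >> h.py <<'E'
def sink(n):
    snap('scene','sk%s'%n); 
    a=cv2.imread('pics/scene12.png').astype(int);b=cv2.imread('pics/sk%s.png'%n).astype(int);d=abs(a-b).sum(2)[110:135,333:352];print('capdiff',d.mean().round(1),d.max())
E
python3 -c "from h import *; sink('a')"
python3 -m jog '{"linear":[[-0.03,0,0],[-0.05,0,0],[-0.05,0,0]],"twist":[0,0,0],"claw":[-1,-1,-1]}' 110 | grep force
python3 -c "from h import *; F(3); sink('b')"

```

```text
capdiff 5.8 26
force: [-1.0, 1.1, -3.3]
F [-0.68  0.71 -3.79] sd [0.42 0.29 0.35] T [0.055 0.259 0.07 ] z [ 0.4876 -0.1192  0.1629] t 16.25
capdiff 85.3 435
```

```bash
python3 -m jog '{"linear":[[-0.04,0,0],[-0.05,0,0],[-0.05,0,0],[-0.05,0,0],[-0.05,0,0],[-0.05,0,0]],"twist":[0,0,0,0,0,0],"claw":[-1,-1,-1,-1,-1,-1]}' 110 | grep force
python3 -c "from h import *; F(3); sink('c'); crop('skc',330,110,410,190,9,'skcc')"

```

```text
force: [1.9, 0.5, -4.7]
F [ 0.97  0.86 -4.05] sd [0.17 0.31 0.02] T [0.084 0.038 0.   ] z [ 0.4873 -0.1192  0.1632] t 16.95
capdiff 168.3 502
```

View pics/skcc.png

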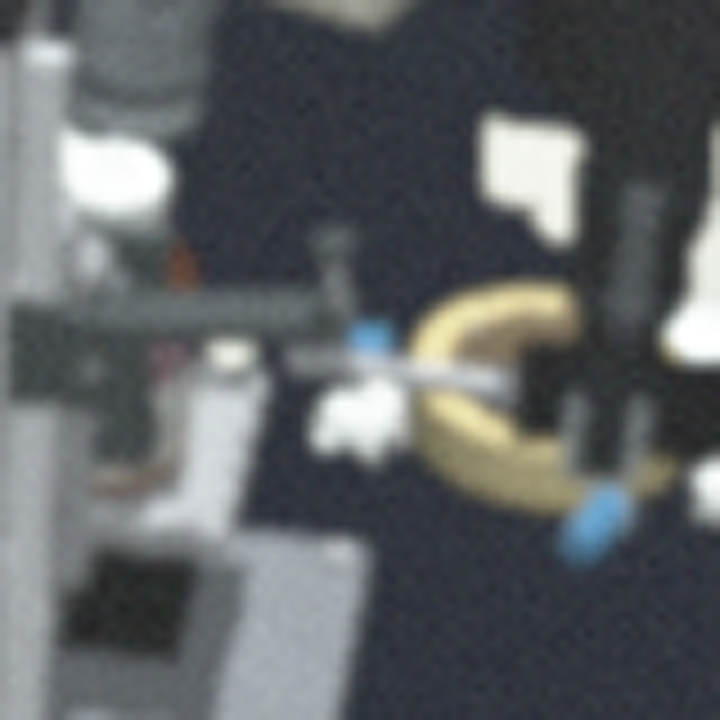

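Sinking well (cap moved from row 70 to 170 in the crop). Hold.

```bash
python3 -m jog '{"linear":[[0,0,0],[0,0,0],[0,0,0],[0,0,0],[0,0,0],[0,0,0],[0,0,0],[0,0,0],[0,0,0],[0,0,0],[0,0,0],[0,0,0]],"twist":[0,0,0,0,0,0,0,0,0,0,0,0],"claw":[-1,-1,-1,-1,-1,-1,-1,-1,-1,-1,-1,-1]}' 110 | grep force
python3 -c "from h import *; F(3); sink('d'); crop('skd',320,110,400,190,9,'skdc')"
python3 -m jog '{"linear":[[0,0,0],[0,0,0],[0,0,0],[0,0,0],[0,0,0],[0,0,0],[0,0,0],[0,0,0],[0,0,0],[0,0,0],[0,0,0],[0,0,0]],"twist":[0,0,0,0,0,0,0,0,0,0,0,0],"claw":[-1,-1,-1,-1,-1,-1,-1,-1,-1,-1,-1,-1]}' 110 | grep force
python3 -c "from h import *; F(3); sink('e'); crop('ske',320,110,400,190,9,'skec')"
python3 -m jog '{"linear":[[0,0,0],[0,0,0],[0,0,0],[0,0,0],[0,0,0],[0,0,0],[0,0,0],[0,0,0],[0,0,0],[0,0,0],[0,0,0],[0,0,0]],"twist":[0,0,0,0,0,0,0,0,0,0,0,0],"claw":[-1,-1,-1,-1,-1,-1,-1,-1,-1,-1,-1,-1]}' 110 | grep force
python3 -c "from h import *; F(3); sink('f'); crop('skf',320,110,400,190,9,'skfc');snap('top','topf');crop('topf',345,140,440,260,5,'tfc')
a=np.hstack([cv2.imread('pics/sk%s.png'%c)[90:220,300:390] for c in 'bcdef']);cv2.imwrite('pics/seq.png',cv2.resize(a,None,fx=1.75,fy=2.5))"
```

```text
force: [1.5, 0.1, -3.8]
F [ 1.22 -0.27 -3.66] sd [0.4  0.89 0.06] T [-0.09   0.002 -0.048] z [ 0.487  -0.1192  0.1632] t 18.15
capdiff 131.2 487
force: [1.3, 0.3, -3.5]
F [ 1.3  -0.29 -3.91] sd [0.3  0.17 0.26] T [-0.131 -0.005 -0.035] z [ 0.487  -0.1191  0.1632] t 19.35
capdiff 130.9 490
force: [1.6, 1.4, -3.5]
F [ 1.61 -0.71 -3.21] sd [0.42 0.12 0.25] T [-0.13  -0.025 -0.048] z [ 0.4869 -0.1191  0.1631] t 20.55
capdiff 131.5 491
```

View pics/seq.png

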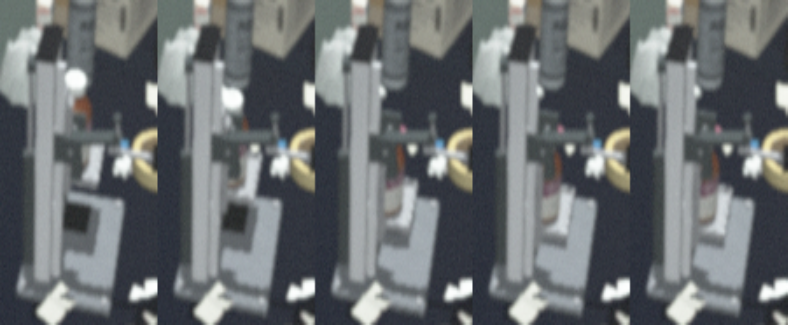

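View pics/tfc.png

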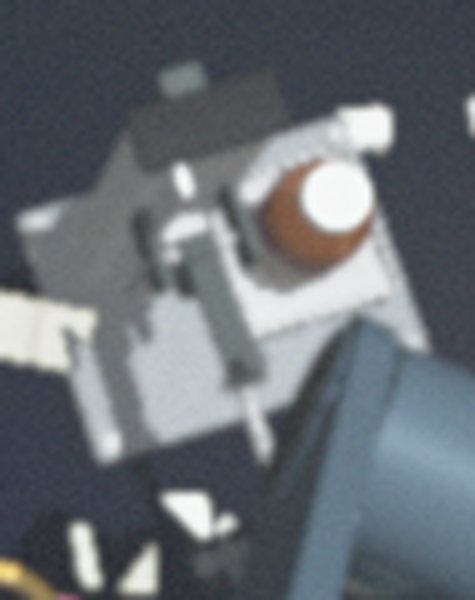

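```bash
python3 -c "
from h import *
for p,q in ('de','ef'):
  d=abs(cv2.imread('pics/sk%s.png'%p).astype(int)-cv2.imread('pics/sk%s.png'%q)).sum(2)[110:200,320:365];print(d.mean(),d.max())
crop('skf',310,110,380,220,6,'skf2'); crop('skb',310,110,380,220,6,'skb2')
"
```

```text
15.788641975308641 298
6.979259259259259 36
```

View pics/skf2.png

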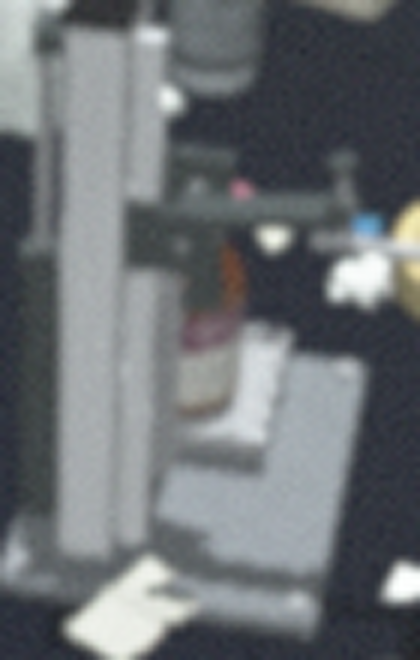

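```bash
python3 -c "
from h import *
tri(('topf',345+258/5-.4,140+336/5-.4),('skf',310+266/6-.4,110+448/6-.4))
tri(('topf',345+388/5-.4,140+297/5-.4),('skf',310+290/6-.4,110+338/6-.4))
tri(('top0',340+435/7-.4,145+400/7-.4),('scene0',300+247/4.5-.4,90+318/4.5-.4))
"
```

```text
tri [ 0.6063 -0.138   0.027 ] res mm [np.float64(1.4), np.float64(1.4)]
tri [ 0.6251 -0.2089  0.0398] res mm [np.float64(0.6), np.float64(0.6)]
tri [ 0.6077 -0.1359  0.1137] res mm [np.float64(0.4), np.float64(0.4)]
```

```bash
python3 -m jog '{"linear":[[0.2,0,0],[0.5,0,0],[0.8,0,0],[1.1,0,0],[1.4,0,0],[1.8,0,0],[2.2,0,0],[2.2,0,0],[2.2,0,1],[2.2,0,3],[2.2,0,5],[2.2,0,7],[2.2,0,7.5],[2.2,0,7.5],[2.2,0,7.5]],"twist":[0,0,0,0,0,0,0,0,0,0,0,0,0,0,0],"claw":[-1,-1,-1,-1,-1,-1,-1,-1,-1,-1,-1,-1,-1,-1,-1]}' 110
python3 - <<'E'
from h import *
F(3)
snap('wrist','wrist20');snap('scene','scene20');snap('top','top20')
crop('wrist20',200,0,520,260,2.4,'w20c');crop('scene20',290,90,420,220,5,'s20c')
go([.5224,.2508,.13],np.radians(99.3))
E
```

```text
t: 21.9
tcp_pos: [0.4154, -0.1406, 0.1415]
tool_rot: [0.701, 0.099, -0.7, 0.1]
force: [0.1, -0.6, -0.8]
finger_gap: 0.151
F [ 0.12 -0.68 -0.83] sd [0.47 0.74 0.12] T [-0.008  0.022  0.005] z [ 0.4161 -0.1404  0.1414] t 22.05
linear cm [  1.11 -34.53 -21.19] twist 0.1212 q [-0.58  0.44  1.98  0.    0.72  0.71] F [-0.31  0.1  -0.6 ] tcp [ 0.4156 -0.14    0.1412] gap 0.147 t 22.2
```

View pics/w20c.png

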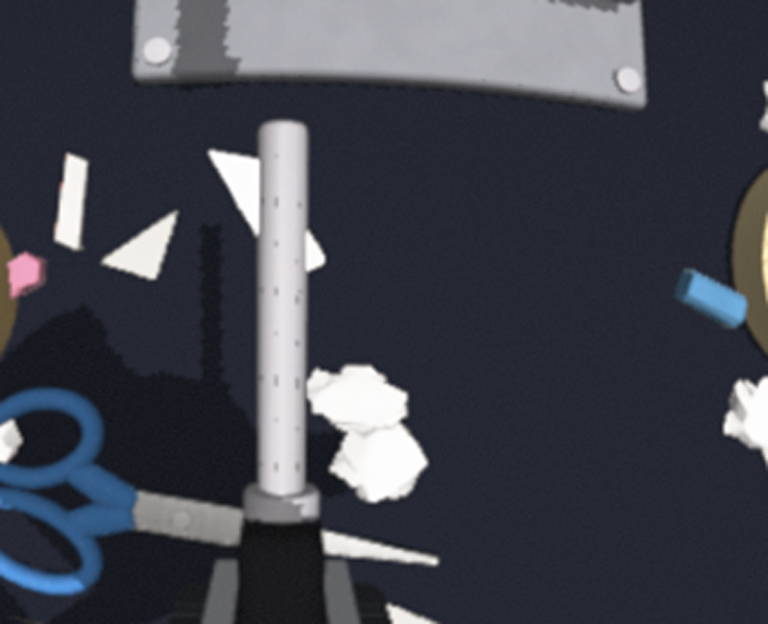

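View pics/s20c.png

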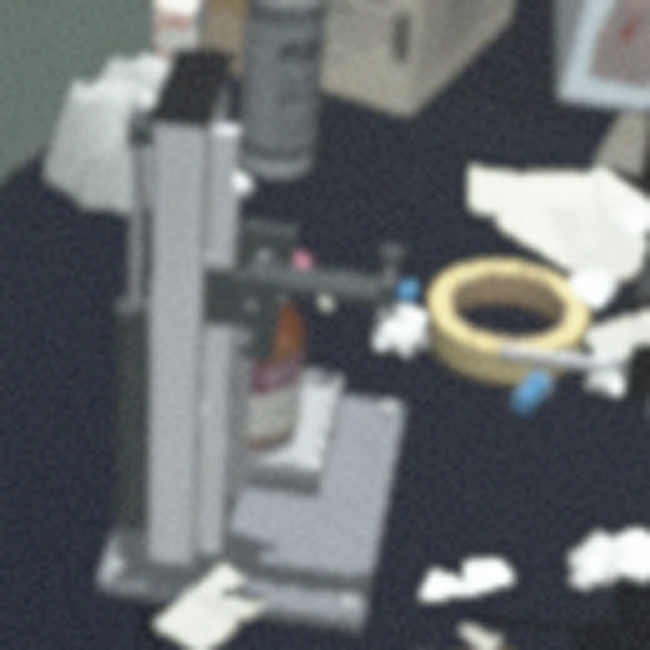

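```bash
python3 -m jog '{"linear":[[0,-2,0],[0,-6,-2],[0,-10,-5],[0,-14,-8],[0,-18,-11],[0,-22,-14],[0,-26,-16.5],[0,-30,-19],[0,-33,-20.5],[0.5,-34.6,-21.2],[1.1,-34.6,-21.2],[1.1,-34.6,-21.2],[1.1,-34.6,-21.2],[1.1,-34.6,-21.2],[1.1,-34.6,-21.2],[1.1,-34.6,-21.2]],"twist":[0,0,0,0.02,0.06,0.1,0.121,0.121,0.121,0.121,0.121,0.121,0.121,0.121,0.121,0.121],"claw":[-1,-1,-1,-1,-1,-1,-1,-1,-1,-1,-1,-1,-1,-1,-1,-1]}' 110
python3 - <<'E'
from h import *
F(2)
go([.5239,.2524,.06],np.radians(99.3))
E
```

```text
t: 23.53
tcp_pos: [0.5219, 0.2499, 0.1304]
tool_rot: [-0.705, -0.056, 0.705, -0.057]
force: [0.2, 0.7, 0.1]
finger_gap: 0.152
F [-0.07 -0.27 -1.  ] sd [0.78 0.05 0.09] T [ 0.019 -0.014 -0.004] z [0.5222 0.2502 0.1305] t 23.63
linear cm [ 7.05 -0.19 -0.21] twist -0.0024 q [ 0.25  0.6   1.64 -0.    0.9   1.66] F [ 0.71 -0.31 -1.09] tcp [0.5222 0.2502 0.1305] gap 0.152 t 23.6333
```

```bash
python3 -m jog '{"linear":[[0.5,-0.2,-0.2],[2,-0.2,-0.2],[4,-0.2,-0.2],[6,-0.2,-0.2],[7,-0.2,-0.2],[7,-0.2,-0.2],[7,-0.2,-0.2],[7,-0.2,-0.2]],"twist":[-0.002,-0.002,-0.002,-0.002,-0.002,-0.002,-0.002,-0.002],"claw":[-1,-1,-1,-1,-1,-1,-1,-1]}' 110
python3 - <<'E'
from h import *
F(2)
snap('wrist','wrist21');crop('wrist21',220,40,420,260,2.7,'w21c')
go([.5239,.2524,.0242],np.radians(99.3))
E
```

```text
t: 24.3
tcp_pos: [0.5244, 0.2538, 0.0609]
tool_rot: [0.705, 0.058, -0.704, 0.058]
force: [-0.8, 0.2, -0.2]
finger_gap: 0.151
F [-0.2   0.09 -0.47] sd [0.37 0.39 0.33] T [ 0.052  0.002 -0.013] z [0.5245 0.254  0.0613] t 24.4
linear cm [3.71 0.14 0.09] twist 0.0015 q [0.26 0.71 1.67 0.   0.76 1.67] F [ 0.9   0.64 -0.8 ] tcp [0.5244 0.2539 0.0613] gap 0.148 t 24.45
```

View pics/w21c.png

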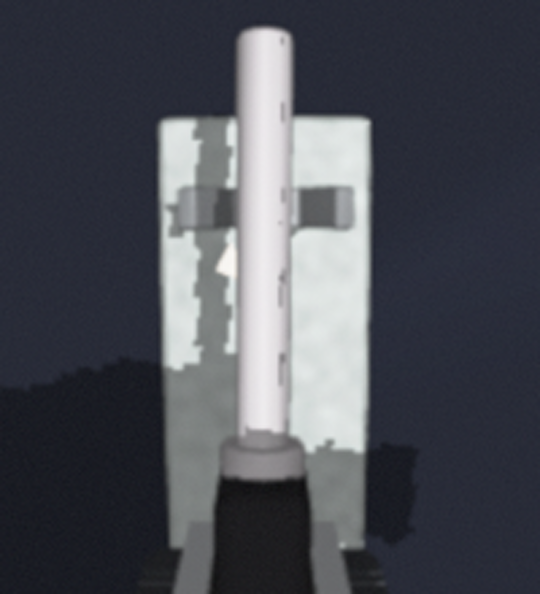

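```bash
python3 -m jog '{"linear":[[0.8,0.08,0.09],[1.6,0.08,0.09],[2.4,0.08,0.09],[3,0.08,0.09],[3.4,0.08,0.09],[3.4,0.08,0.09],[3.4,0.08,0.09]],"twist":[0.001,0.001,0.001,0.001,0.001,0.001,0.001],"claw":[-1,-1,-1,-1,-1,-1,-1]}' 110
python3 -c "from h import *; F(4)"
python3 -m jog '{"linear":[[0.05,0,0],[0.1,0,0],[0.1,0,0]],"twist":[0,0,0],"claw":[-1,-1,-1]}' 110 |grep force
python3 -c "from h import *; F(4)"
python3 -m jog '{"linear":[[0.05,0,0],[0.1,0,0],[0.1,0,0]],"twist":[0,0,0],"claw":[-1,-1,-1]}' 110 |grep force
python3 -c "from h import *; F(4)"
```

```text
t: 25.03
tcp_pos: [0.5227, 0.2527, 0.0256]
tool_rot: [-0.704, -0.057, 0.705, -0.058]
force: [0.6, -0.1, -0.3]
finger_gap: 0.146
F [-0.03 -0.03 -0.72] sd [0.08 0.49 0.25] T [-0.014 -0.003  0.021] z [0.5231 0.2528 0.0264] t 25.23
force: [-0.1, -0.1, -0.8]
F [ 0.06  0.61 -1.02] sd [0.37 0.43 0.38] T [ 0.002 -0.003 -0.006] z [0.5229 0.2528 0.0252] t 25.68
force: [-0.8, 0.0, 1.0]
F [-0.4  -0.06  0.49] sd [0.17 0.33 0.65] T [-0.029  0.054  0.007] z [0.5229 0.2528 0.0243] t 26.13
```

```bash
python3 -m jog '{"linear":[[-0.05,0,-0.06],[-0.05,0,-0.12],[0.03,0,-0.12],[0.03,0,-0.12]],"twist":[0,0,0,0],"claw":[-1,-1,-1,-1]}' 110 
python3 -c "from h import *; F(4);snap('wrist','wrist22');crop('wrist22',160,60,480,340,2.2,'w22c')"
```

```text
t: 26.47
tcp_pos: [0.5244, 0.253, 0.0243]
tool_rot: [0.705, 0.058, -0.705, 0.057]
force: [-0.6, -0.2, 2.7]
finger_gap: 0.147
F [-0.62 -0.03  3.54] sd [0.2  0.37 0.52] T [-0.045  0.115 -0.   ] z [0.5244 0.253  0.0242] t 26.67
```

View pics/w22c.png

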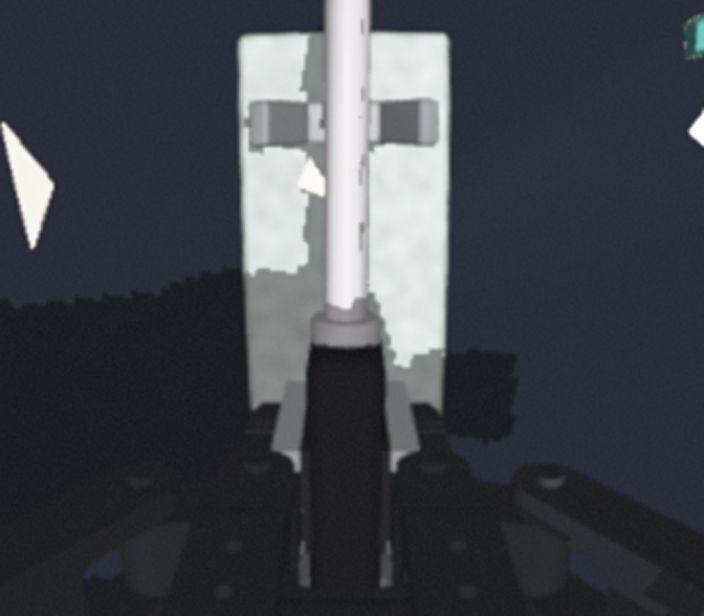

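```bash
python3 -m jog '{"linear":[[-0.03,0,0],[-0.03,0,0],[-0.03,0,0],[-0.03,0,0],[-0.03,0,0],[-0.03,0,0],[-0.03,0,0],[-0.03,0,0]],"twist":[0,0,0,0,0,0,0,0],"claw":[-0.6,-0.4,-0.2,0,0.3,0.6,0.6,0.6]}' 20
python3 -c "from h import *; F(2);snap('wrist','wrist23');crop('wrist23',160,60,480,340,2.2,'w23c')"
```

```text
t: 27.38
tcp_pos: [0.524, 0.2529, 0.0241]
tool_rot: [-0.705, -0.057, 0.705, -0.058]
force: [0.4, 0.7, 0.4]
finger_gap: 0.798
F [ 0.39  0.4  -0.29] sd [0.03 0.39 0.26] T [-0.03   0.004  0.033] z [0.524  0.2529 0.0241] t 27.48
```

View pics/w23c.png

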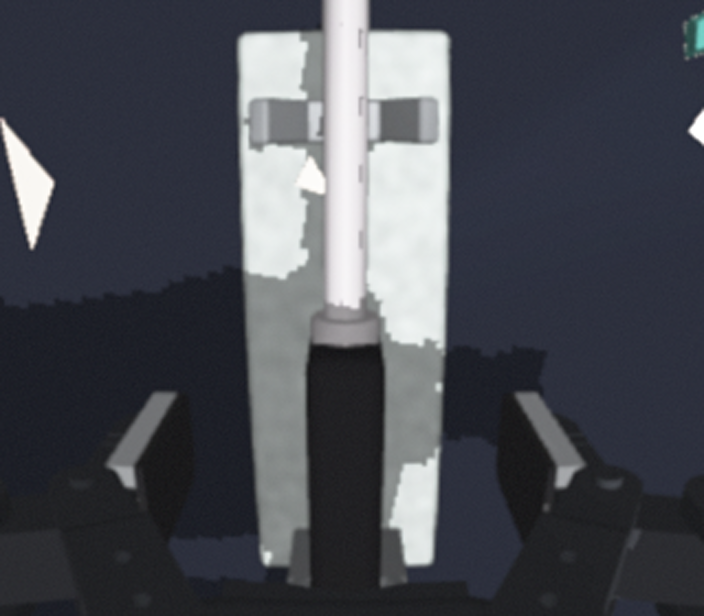

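Released, and the rod lies in both saddles. Next I raise the arm clear and check everything.

```bash
python3 -m jog '{"linear":[[-1,0,0],[-3,0,0],[-6,0,0],[-10,0,0],[-14,0,0],[-18,0,0],[-18,0,3],[-18,0,5.5],[-18,0,5.5],[-18,0,5.5],[-18,0,5.5]],"twist":[0,0,0,0,0,0,0,0,0,0,0],"claw":[0.6,0.6,0.6,0.6,0.6,0.6,0.6,0.6,0.6,0.6,0.6]}'
python3 - <<'E'
from h import *
snap('wrist','wrist24');snap('top','top24');snap('scene','scene24')
crop('wrist24',260,20,350,200,3.3,'w24c')
a=np.hstack([cv2.resize(cv2.imread('pics/scene24.png')[90:230,290:390],None,fx=4,fy=4),cv2.resize(cv2.imread('pics/top24.png')[140:240,340:440],(400,560))]);cv2.imwrite('pics/end.png',a)
E
```

```text
t: 28.45
tcp_pos: [0.4704, 0.2442, 0.2049]
tool_rot: [0.705, 0.058, -0.704, 0.057]
force: [0.1, 0.5, 0.3]
finger_gap: 0.799
```

View pics/wrist24.png

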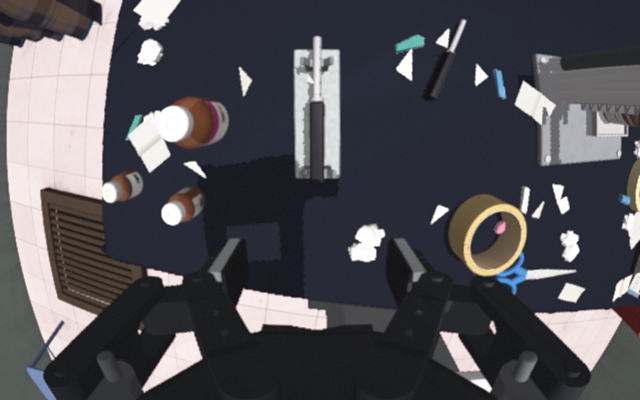

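View pics/end.png

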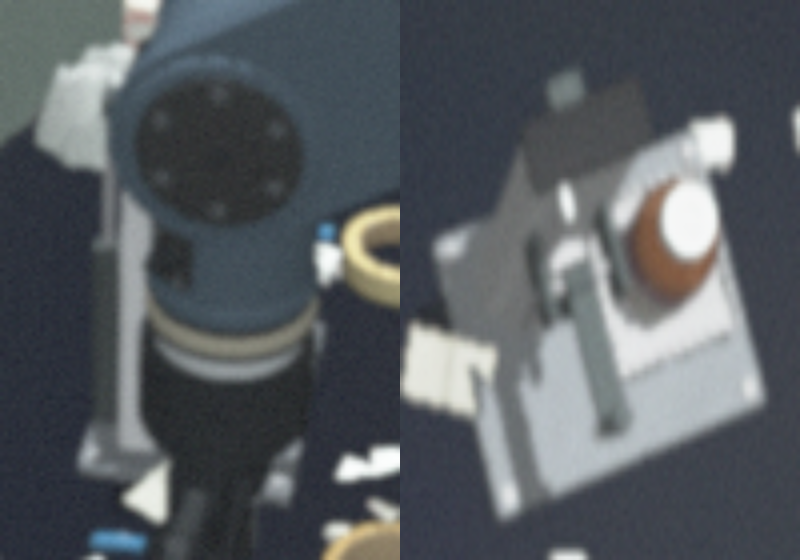

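View pics/top24.png

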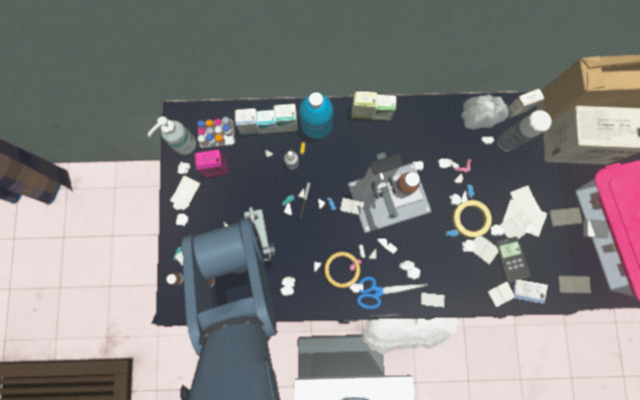

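```bash
python3 - <<'E'
from h import *
print(onz('wrist24',317.5,38,.049),onz('wrist24',317,179,.06), manip.sense()['qd'].round(3))
print(onz('wrist1',301.5,29.1,.049),onz('wrist1',303.3,178.2,.06))
print(manip.sign_off())
E
```

```text
[0.61361242 0.26558231 0.049     ] [0.47893706 0.24410392 0.06      ] [-0.001  0.007  0.002  0.001  0.002  0.   ]
[0.61414001 0.26651393 0.049     ] [0.47377238 0.24299385 0.06      ]
the job is handed in; nothing more can be done
None
```

The job is done and handed in: the rod freed the pawl, the platform with the bottle sank to the bottom, and the rod is back in its rest. The whole run took about 28.5 s of the 70 s allowed.

- **Finding the lip:** I felt the first contact at about TCP height 0.1528 m.
- **Lifting:** The catch came free about 10 mm above that. I held the rod 0.3 to 0.5 mm higher until the platform stopped. Averaged net force on the pawl was about 4 N, and the highest single reading about 4.7 N. I saw no sign of the end stop.
- **Platform down:** With the pawl still held free, the last two pictures showed no further movement. Rim corners measured from two views came out at about 27 and 40 mm. They scatter, but average about 33 mm, against 32.5 mm expected for fully down. One tooth higher would be about 46 mm.
- **Bottle and bystanders:** The bottle stands upright on the platform, and I saw nothing else displaced in the last pictures. The arm hid part of the left side and the lift's side view in the final fixed views. The wrist picture covers the left side, and the lift was last seen from the side just after I withdrew the rod.
- **Rod in rest:** It lies in both saddles. Its tip is within about 1 mm of where it was first measured. The rear end read about 5 mm further forward than at first. I think that is a picture-reading error, because the tip barely moved and the rod did not slip in the grip.

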